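# Try the forge's blast gates and mark the one that binds

### The job

Before the forge is lit, slide the blade of each of the two blast gates away from you, towards fully open, as far as it will go, and leave it there. One of them binds about halfway: then stand the steel marker (round foot with a thinner stem) upright in the reject tray at the near end of that gate, and let go.

Things in the scene. Friction and masses are not known exactly. Their poses are not given: they have to be found in the camera images.
- gate_a: First flat galvanised blast gate fixed on the bench, 110 mm wide. Origin: underside centre of its 200 mm long bed; x along the bed away from the robot, y left, z up. Bed top z 18, edge rails' top z 32, blade top z 22.5 mm; the shut blade covers a round black port. At the robot end, centred at x -138 mm, y 0: square reject tray, 68 mm inside, floor z 5, rim top z 14 mm.
- gate_b: Second flat galvanised blast gate fixed on the bench, 110 mm wide. Origin: underside centre of its 200 mm long bed; x along the bed away from the robot, y left, z up. Bed top z 18, edge rails' top z 32, blade top z 22.5 mm; the shut blade covers a round black port. At the robot end, centred at x -138 mm, y 0: square reject tray, 68 mm inside, floor z 5, rim top z 14 mm.
- gate_a_blade (a joint): gate_a's blade opening, m: 0 shut, 0.09 fully open; starts 0 to 0.012. Its tab, dark steel, 12 (x) by 44 (y) mm, z 22.5 to 64.5 mm, is centred at gate x = -40 mm + opening, y 0. Slides in +x with 3 N, stays where left. One gate of the two, not told which, runs to 0.09; the other stops dead at about 0.045. They look alike; push with 10 to 15 N at most.
- gate_b_blade (a joint): gate_b's blade opening, m: 0 shut, 0.09 fully open; starts 0 to 0.012. Its tab, dark steel, 12 (x) by 44 (y) mm, z 22.5 to 64.5 mm, is centred at gate x = -40 mm + opening, y 0. Slides in +x with 3 N, stays where left. One gate of the two, not told which, runs to 0.09; the other stops dead at about 0.045. They look alike; push with 10 to 15 N at most.
- marker: loose plain steel marker, 0.14 to 0.28 kg, 70 mm tall: round foot 40 mm across, 12 mm thick, stem 20 mm across; grip the stem about 45 mm up. Origin: centre of its underside, z up the stem. It stands between the gates or outside one; a tin (64 mm across, 75 tall) and a pipe collar (64 across, 45 tall, no stem) stand in the other two places. A hammer lies beyond the gates.
Mind the look-alikes: they are no part of the job. What is shaped like the marker but red is not meant.

How it is judged (in metres and radians):
On the way, in this order (a step that is already met when the one before it is completed fails the run):
1. both gates have been slid open as far as they go: one fully, the other to where it binds (((value of joint gate_a_blade above 0.078 m and value of joint gate_b_blade between 0.035 and 0.06 m) or (value of joint gate_b_blade above 0.078 m and value of joint gate_a_blade between 0.035 and 0.06 m))), for 0.2 s.
2. the marker then stands in the reject tray of the gate that binds ((((value of joint gate_a_blade above 0.078 m and value of joint gate_b_blade between 0.035 and 0.06 m) and (x of marker in the frame of gate_b between -0.158 and -0.118 m and y of marker in the frame of gate_b between -0.02 and 0.02 m and z of marker in the frame of gate_b between 0 and 0.01 m and angle between marker's own z axis and vertical below 0.12 rad)) or ((value of joint gate_b_blade above 0.078 m and value of joint gate_a_blade between 0.035 and 0.06 m) and (x of marker in the frame of gate_a between -0.158 and -0.118 m and y of marker in the frame of gate_a between -0.02 and 0.02 m and z of marker in the frame of gate_a between 0 and 0.01 m and angle between marker's own z axis and vertical below 0.12 rad)))), for 0.2 s.
At the end, for the whole second after the job is handed in: The gate that runs free is left fully open (within 12 mm of its 90 mm), the one that binds is left where it stopped (within 10 mm), and the marker stands upright (within 7 degrees) and at rest on the floor of the binding gate's tray ((((value of joint gate_a_blade above 0.078 m and value of joint gate_b_blade between 0.035 and 0.06 m) and (x of marker in the frame of gate_b between -0.158 and -0.118 m and y of marker in the frame of gate_b between -0.02 and 0.02 m and z of marker in the frame of gate_b between 0 and 0.01 m and angle between marker's own z axis and vertical below 0.12 rad) and linear speed of marker below 0.02 m/s) or ((value of joint gate_b_blade above 0.078 m and value of joint gate_a_blade between 0.035 and 0.06 m) and (x of marker in the frame of gate_a between -0.158 and -0.118 m and y of marker in the frame of gate_a between -0.02 and 0.02 m and z of marker in the frame of gate_a between 0 and 0.01 m and angle between marker's own z axis and vertical below 0.12 rad) and linear speed of marker below 0.02 m/s))); the robot touches nothing.
It also fails if it takes over 64 s, if anything falls off the work surface, if the arm or the gripper's body presses on something with over 40 N, if the wrist force passes 120 N, or if a joint passes its speed limit or range.

### The arm

A 7-joint arm with a two-finger parallel gripper is mounted at the origin on the work surface. World frame = base frame: x ahead of the robot, y to its left, z up, the work surface at z = 0. Lengths are in mm, angles in rad, forces in N, time in s.
With the tool pointing down it reaches from about 400 to 850 mm from the base axis. Payload 10.4 kg.
Tool frame: the origin (TCP) lies at the very end of the fingers, on their centre line; the grasp point (between the pads) lies env.pinch_z behind it (env.pinch_z is the distance from the TCP to the grasp point, in mm); z points along the fingers, y is the line along which they close (so a half turn about z gives the same grasp; the last joint's range is limited). The gripper opens to 87 mm and grips with 3 to 60 N. Pads are 19 mm wide; open, the fingers measure 117 mm over their backs; the gripper's body (75 mm by 190 mm) begins 51 mm behind the grasp point.
Start: joints at [1.216, 0.332, -0.065, 1.46, 0.022, 1.35, -0.088], TCP at [203.613, -590.926, 222.576] pointing down, gripper open.
Joint ranges: [-2.6, 2.6], [-0.5, 2.12], [-1.47, 1.34], [0.16, 2.42], [-1.27, 4.41], [0.06, 2.06], [-2.6, 2.6]. Speed limits (rad/s): [2.22, 2.22, 2.79, 2.79, 3.14, 3.14, 3.14].

### API

Orientations are given as [roll, pitch, yaw] about the fixed x, y, z axes, in that order (R = Rz(yaw) Ry(pitch) Rx(roll)).
In Python, from bench import monitor, viewer, job, env gives the robot as it stands.
- The arm moves only by the tool drive_tool, never from a script. Its argument "moves" is one flat list of numbers, 7 for each row, row after row: the shift along the tool's x, y, z scaled (see below), then the turn, a rotation vector about the tool's x, y, z scaled (see below), then the opening, from -1 (shut) to 1 (fully open). A call has exactly 8 rows; each row shifts and turns the commanded pose from where the row before left it, along the tool's axes as they then stand; what a row does not reach is not made up. The controller multiplies each number of a shift by 0.2 m and each number of a turn by 45 degrees. A row lasts 1/10 s, in which the tool goes at most 50 mm and 8.59 degrees, less where a joint would pass 70% of its speed; a pose out of reach is approached as far as the arm can. A call with a number of a shift or a turn outside -1 to 1 is refused whole. A call with a gripper value outside its range is refused whole. The fingers move at their own pace and stop on an object; "grip_force" is the grip in N (left out, the last holds). Time passes only in rows, so rows that do not move let the fingers close, or fill a call up. It gives the time, the measured TCP pose, the force, the opening and the grip force at its end, in the units of the state.
- monitor.state(): the state, without advancing time (a new reading comes with each control period).
- viewer.read_camera(name): name is "scene" or "top" or "wrist"; returns a dict with "img" (384x512x3 uint8, blue, green, red), "mtx" (3x3 intrinsics, pixels), "k1" (the pictures are not rectified: a ray, as slopes to the right and down, at radius r is drawn at 1 + k1 r^2 times it, then the intrinsics apply), "R" (3x3) and "t" (3): a world point X has camera coordinates R X + t; the wrist camera has in their place "T_tool_cam" (4x4, takes a point from camera to tool coordinates, whose origin is the TCP and whose axes are the flange's). Camera axes: x right, y down, z forward; pixel columns grow to the right and rows downward; lengths in mm; the calibration is good to about 2 mm. A picture is of the moment at which its call begins: read the wrist's pose just before it. There is no depth.
- job.sign_off(): hands the job in; it is judged then, once.
The state is a dict: "time": time; "q": joint angles; "qd": joint speeds; "tau": joint torques, N m; "eef_pos": TCP position; "tool_rot": TCP orientation; "force": force on the tool from outside, world axes, zero at the start; "moment": the same for the moment, N m; "grip_width": finger opening in mm; "grasp_force": force on a finger pad.
Only numpy, scipy, OpenCV 4.12 (cv2) and the standard library are available. Lean on these libraries where they do the work, as an engineer would, in place of code of your own. Each camera call takes 0.05 s, during which the arm holds its last target. There are 200 camera calls.

## Working session

There is one attempt and no reset: what is moved stays moved. The work goes in short steps, Python scripts to look and compute and a tool call to move; the robot and the scene stay as the last step left them, time stands still between calls to the robot, and variables do not carry over. Pictures are saved under pics/ and viewed, at most 10 in all, crops included, and the job is handed in when it is done.

Besides the shell and the picture viewer there is one more tool, called after "Request:" as name(argument=value, ...) on one line, values as JSON. drive_tool: Moves the arm, as the interface text tells. Its arguments: {"type":"object","properties":{"moves":{"type":"array","items":{"type":"number"}},"grip_force":{"type":"number"}},"required":["moves"]}

```bash
mkdir -p pics; ls; python3 - <<'E'
from bench import monitor, viewer, env
import cv2,pickle
d={}
for n in("top","scene"):
    c=viewer.read_camera(n); d[n]=c; cv2.imwrite(f"pics/{n}0.png",cv2.resize(c["img"],None,fx=1.5,fy=1.5))
pickle.dump(d,open("cam.pkl","wb"))
s=monitor.state();print(s["eef_pos"],s["tool_rot"],s["time"],env.pinch_z)
E
```

```text
pics
[ 203.47031798 -590.57122619  221.83645932] [-3.14030109e+00  5.00739705e-05  3.31836049e-01] 0.1 18.700000000000003
```

View pics/top0.png

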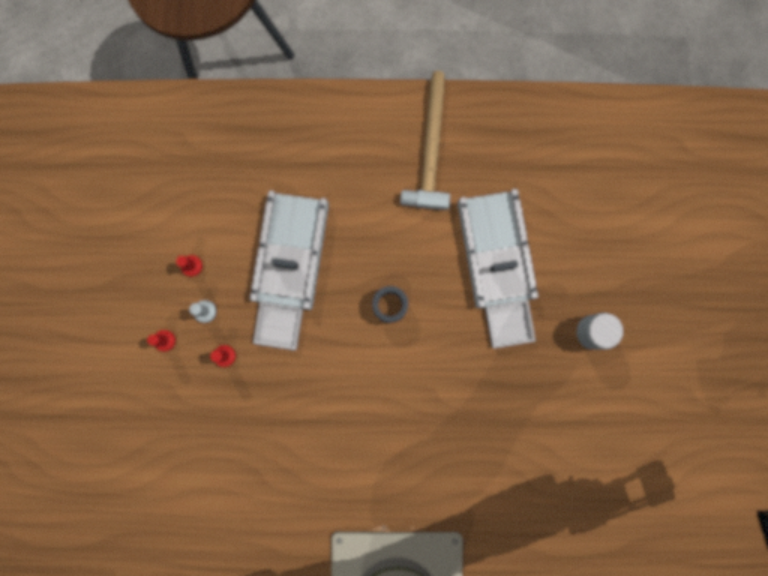

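View pics/scene0.png

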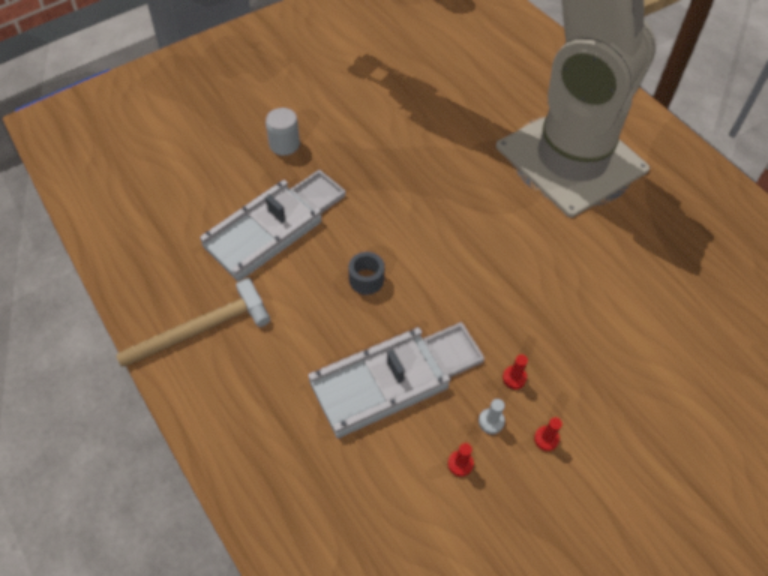

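The silver marker is at (203,311) in the top view, with three red look-alikes at (190,265), (163,341) and (224,356). The collar is at (390,304), the tin at (601,331), and the gates at about (290,265) and (500,265). The plain steel one fits the description. I'll confirm it in a crop and measure the positions.

```bash
cat > h.py <<'E'
import numpy as np,cv2
def pix2w(c,px,z,R=None,t=None):
    R=c["R"] if R is None else R; t=c["t"] if t is None else t
    R=np.array(R);t=np.array(t).ravel();m=np.array(c["mtx"])
    px=np.array(px,float).reshape(-1,2); z=np.broadcast_to(z,len(px))
    d=cv2.undistortPoints(px.reshape(-1,1,2),m,np.array([c["k1"],0,0,0,0.])).reshape(-1,2) 
    # iterate exactly
    y=(px-m[:2,2])/m[[0,1],[0,1]]; d=y.copy()
    for _ in range(30): d=y/(1+c["k1"]*(d**2).sum(1,keepdims=True))
    r=np.c_[d,np.ones(len(d))]@R; o=-R.T@t
    return o+r*((z-o[2])/r[:,2])[:,None]
E
python3 - <<'E'
import pickle,cv2,numpy as np
from h import *
d=pickle.load(open("cam.pkl","rb"));c=d["top"]
print(c["k1"],c["mtx"],-np.array(c["R"]).T@np.array(c["t"]).ravel())
f=lambda p,z:pix2w(c,np.array(p)/1.5,z).round(0)
for p in ([(271,194),(326,202),(308,305),(253,299)],[(463,202),(517,192),(535,295),(480,304)]):
    w=f(p,32);a=(w[0]+w[1]-w[2]-w[3])/2;yaw=np.arctan2(a[1],a[0]);print("corners",w[:,:2].tolist(),"ctr",w.mean(0),"yaw",yaw,"len",np.hypot(*a[:2]))
print("tabs",f([(285,265),(505,267)],64.5))
print("trays",f([(253,346),(297,349),(493,347),(535,342)],14))
print("marker foot",f([(205,312)],12),"top",f([(197,309)],70))
print("red",f([(192,266),(166,342),(226,357)],12),"coll",f([(390,304)],45),"tin",f([(601,331)],75))
i=c["img"];a=cv2.resize(i[160:250,85:225],None,fx=5.5,fy=5.5,interpolation=2);a=cv2.resize(i[120:250,85:375],None,fx=2.7,fy=2.7,interpolation=2) if 0 else a
cv2.imwrite("pics/crop1.png",a)
E
```

```text
-0.09781889882175852 [[444.67148103   0.         253.73594026]
 [  0.         444.67148103 191.73303152]
 [  0.           0.           1.        ]] [ 433.07638278   30.79011913 1211.8335682 ]
corners [[719.0, 234.0], [705.0, 134.0], [518.0, 162.0], [528.0, 261.0]] ctr [617.5  197.75  32.  ] yaw -0.14448868153052058 len 190.99018299378636
corners [[706.0, -114.0], [726.0, -212.0], [539.0, -242.0], [522.0, -143.0]] ctr [ 623.25 -177.75   32.  ] yaw 0.1577089897320112 len 187.8310410981103
tabs [[ 585.  200.   64.]
 [ 584. -182.   64.]]
trays [[ 445.  262.   14.]
 [ 440.  183.   14.]
 [ 446. -169.   14.]
 [ 455. -245.   14.]]
marker foot [[505. 352.  12.]] top [[507. 351.  70.]]
red [[589. 379.  12.]
 [450. 422.  12.]
 [424. 311.  12.]] coll [[520.  17.  45.]] tin [[ 474. -346.   75.]]
```

View pics/crop1.png

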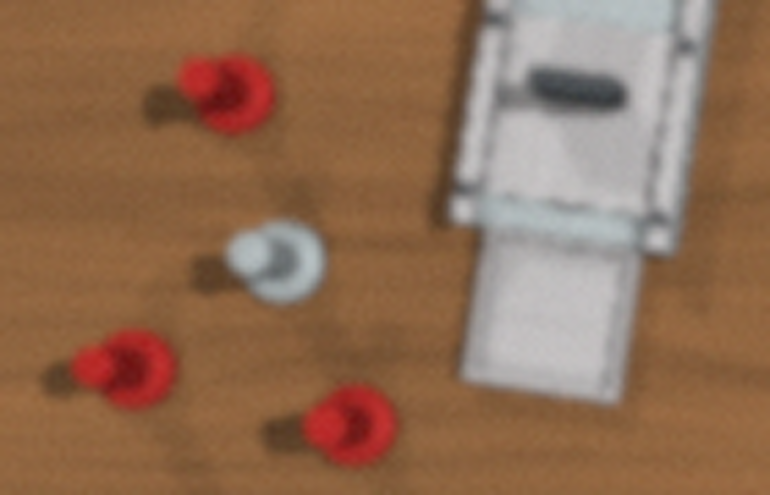

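Crop: the plain steel marker is at crop (280,262), clearly distinct from the three red ones at (230,95), (135,370) and (355,425). Its world position is about (506,351). I'll do the right gate first, with the gripper shut.

Request:
drive_tool(moves=[0,0,0,0,0,0.111,-1,0,0,0,0,0,0.111,-1,0.164,-0.142,0,0,0,0,-1,0.164,-0.142,0,0,0,0,-1,0.164,-0.142,0,0,0,0,-1,0.164,-0.142,0,0,0,0,-1,0.164,-0.142,0,0,0,0,-1,0.164,-0.142,0,0,0,0,-1], grip_force=20)

```text
time: 0.9
eef_pos: [372.0, -390.2, 222.4]
tool_rot: [-3.142, 0.0, 0.157]
force: [0.4, -0.3, 0.6]
grip_width: 31.4
grasp_force: 0.0
```

Request:
drive_tool(moves=[0.164,-0.142,0,0,0,0,-1,0.164,-0.142,0,0,0,0,-1,0.164,-0.142,0,0,0,0,-1,0.164,-0.142,0,0,0,0,-1,0.164,-0.142,0,0,0,0,-1,0.164,-0.142,0,0,0,0,-1,0,0,0,0,0,0,-1,0,0,0,0,0,0,-1])

```text
time: 1.7
eef_pos: [539.1, -191.6, 222.0]
tool_rot: [-3.141, 0.001, 0.16]
force: [0.3, -0.8, 0.1]
grip_width: 0.5
grasp_force: 0.0
```

```bash
cat > w.py <<'E'
import sys,cv2,pickle,numpy as np
from bench import monitor,viewer
s=monitor.state();c=viewer.read_camera("wrist");c["s"]=s
pickle.dump(c,open(sys.argv[1]+".pkl","wb"));cv2.imwrite(f"pics/{sys.argv[1]}.png",cv2.resize(c["img"],None,fx=1.5,fy=1.5))
E
cat >> h.py <<'E'
from scipy.spatial.transform import Rotation as Ro
def wrist(c,px,z):
    T=np.eye(4);T[:3,:3]=Ro.from_euler("xyz",c["s"]["tool_rot"]).as_matrix();T[:3,3]=c["s"]["eef_pos"]
    I=np.linalg.inv(T@np.array(c["T_tool_cam"])); return pix2w(c,px,z,I[:3,:3],I[:3,3])
E
python3 w.py w1
```

```text
(no output)
```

View pics/w1.png

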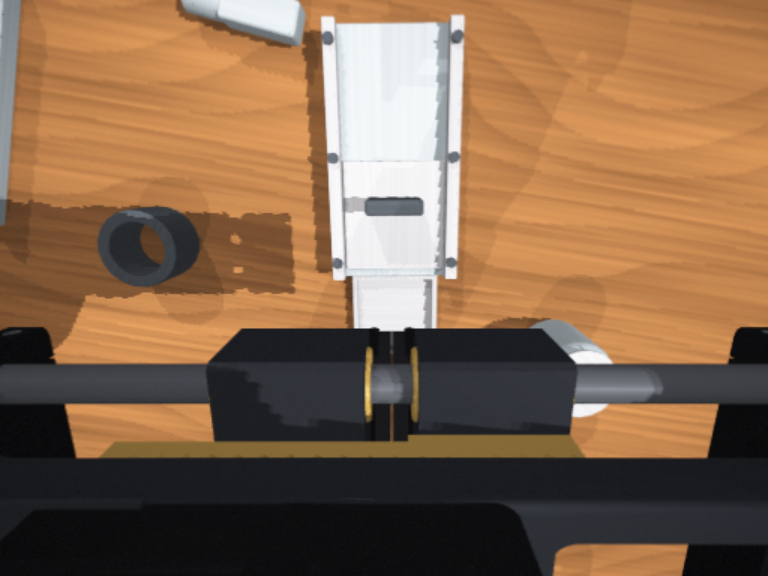

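Wrist view: right gate with rail corners at (322,17), (465,15), (457,278) and (334,279), and tab top at (394,206).

```bash
python3 - <<'E'
import pickle
from h import *
c=pickle.load(open("w1.pkl","rb"))
f=lambda p,z:wrist(c,np.array(p)/1.5,z)
w=f([(322,17),(465,15),(457,278),(334,279)],32);a=(w[0]+w[1]-w[2]-w[3])/2
print(w.round(0).tolist(),w.mean(0),np.arctan2(a[1],a[0]),np.hypot(*a[:2]))
print(f([(394,198),(394,206),(394,215)],64.5).round(1), c["s"]["eef_pos"],c["s"]["tool_rot"])
E
```

```text
[[714.0, -111.0, 32.0], [732.0, -215.0, 32.0], [536.0, -248.0, 32.0], [518.0, -144.0, 32.0]] [ 624.82585524 -179.47897316   32.        ] 0.16923711959233573 198.85530588035374
[[ 594.7 -183.8   64.5]
 [ 588.9 -184.7   64.5]
 [ 582.4 -185.8   64.5]] [ 539.14067021 -191.58924312  222.00487989] [-3.14105164e+00  8.20062126e-04  1.59734777e-01]
```

Request:
drive_tool(moves=[0,0,0.182,0,0,0,-1,0,0,0.182,0,0,0,-1,0,0,0.182,0,0,0,-1,0,0,0.182,0,0,0,-1,0,0,0.182,0,0,0,-1,0,0,0,0,0,0,-1,0.05,0,0,0,0,0,-1,0.05,0,0,0,0,0,-1])

```text
time: 2.55
eef_pos: [560.7, -190.5, 43.1]
tool_rot: [3.14, -0.003, 0.156]
force: [0.3, -0.0, 0.3]
grip_width: 0.3
grasp_force: 0.0
```

Request:
drive_tool(moves=[0.04,0,0,0,0,0,-1,0.04,0,0,0,0,0,-1,0.03,0,0,0,0,0,-1,0.03,0,0,0,0,0,-1,0.03,0,0,0,0,0,-1,0.03,0,0,0,0,0,-1,0,0,0,0,0,0,-1,0,0,0,0,0,0,-1])

```text
time: 3.35
eef_pos: [598.6, -182.9, 40.4]
tool_rot: [-3.141, -0.001, 0.158]
force: [-0.7, 0.9, 0.5]
grip_width: 0.8
grasp_force: 0.0
```

Request:
drive_tool(moves=[0.012,0,0,0,0,0,-1,0.012,0,0,0,0,0,-1,0.012,0,0,0,0,0,-1,0.012,0,0,0,0,0,-1,0.012,0,0,0,0,0,-1,0.012,0,0,0,0,0,-1,0.012,0,0,0,0,0,-1,0.012,0,0,0,0,0,-1])

```text
time: 4.15
eef_pos: [617.3, -179.9, 40.5]
tool_rot: [-3.141, 0.0, 0.158]
force: [-2.9, 1.7, 0.8]
grip_width: 0.3
grasp_force: 1.6
```

Request:
drive_tool(moves=[0.01,0,0,0,0,0,-1,0.01,0,0,0,0,0,-1,0.01,0,0,0,0,0,-1,0.01,0,0,0,0,0,-1,0,0,0,0,0,0,-1,0,0,0,0,0,0,-1,0,0,0,0,0,0,-1,0,0,0,0,0,0,-1])

```text
time: 4.95
eef_pos: [625.4, -179.4, 40.9]
tool_rot: [3.141, -0.001, 0.157]
force: [0.1, 0.0, -0.3]
grip_width: 0.4
grasp_force: 0.0
```

Request:
drive_tool(moves=[0.012,0,0,0,0,0,-1,0.012,0,0,0,0,0,-1,0.012,0,0,0,0,0,-1,0.012,0,0,0,0,0,-1,0.012,0,0,0,0,0,-1,0.012,0,0,0,0,0,-1,0.012,0,0,0,0,0,-1,0.012,0,0,0,0,0,-1])

```text
time: 5.75
eef_pos: [644.2, -176.0, 40.6]
tool_rot: [3.141, -0.0, 0.157]
force: [-2.3, -1.7, 2.0]
grip_width: 0.2
grasp_force: 1.6
```

Request:
drive_tool(moves=[0.01,0,0,0,0,0,-1,0.01,0,0,0,0,0,-1,0.01,0,0,0,0,0,-1,0.01,0,0,0,0,0,-1,0.01,0,0,0,0,0,-1,0.005,0,0,0,0,0,-1,0.005,0,0,0,0,0,-1,0,0,0,0,0,0,-1])

```text
time: 6.55
eef_pos: [656.0, -174.0, 40.5]
tool_rot: [3.142, -0.0, 0.158]
force: [-2.2, -2.8, 0.6]
grip_width: 0.5
grasp_force: 0.9
```

Request:
drive_tool(moves=[0.005,0,0,0,0,0,-1,0.005,0,0,0,0,0,-1,0.005,0,0,0,0,0,-1,0,0,0,0,0,0,-1,0,0,0,0,0,0,-1,0,0,0,0,0,0,-1,0,0,0,0,0,0,-1,0,0,0,0,0,0,-1])

```text
time: 7.35
eef_pos: [657.5, -173.7, 40.4]
tool_rot: [-3.141, 0.003, 0.157]
force: [-8.2, -2.3, 5.4]
grip_width: 0.5
grasp_force: 4.8
```

The right gate ran to its full-open stop, so the left one should bind. I'll back off, lift and go there.

Request:
drive_tool(moves=[-0.075,0,0,0,0,0,-1,0,0,-0.2,0,0,0,-1,0,0,-0.2,0,0,0,-1,0,0,-0.2,0,0,0,-1,0,0,-0.2,0,0,0,-1,0,0,0,0,0,0.131,-1,0,0,0,0,0,0.131,-1,0,0,0,0,0,0.131,-1])

```text
time: 8.15
eef_pos: [644.7, -175.2, 201.0]
tool_rot: [-3.141, -0.002, -0.155]
force: [-0.3, 0.5, -0.5]
grip_width: 0.5
grasp_force: 0.0
```

Request:
drive_tool(moves=[-0.104,-0.228,0,0,0,0,-1,-0.104,-0.228,0,0,0,0,-1,-0.104,-0.228,0,0,0,0,-1,-0.104,-0.228,0,0,0,0,-1,-0.104,-0.228,0,0,0,0,-1,-0.104,-0.228,0,0,0,0,-1,-0.104,-0.228,0,0,0,0,-1,-0.104,-0.228,0,0,0,0,-1])

```text
time: 8.95
eef_pos: [534.0, 211.5, 200.9]
tool_rot: [-3.14, -0.001, -0.151]
force: [0.4, -0.2, -0.5]
grip_width: 0.8
grasp_force: 0.0
```

```bash
python3 w.py w2
```

```text
(no output)
```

View pics/w2.png

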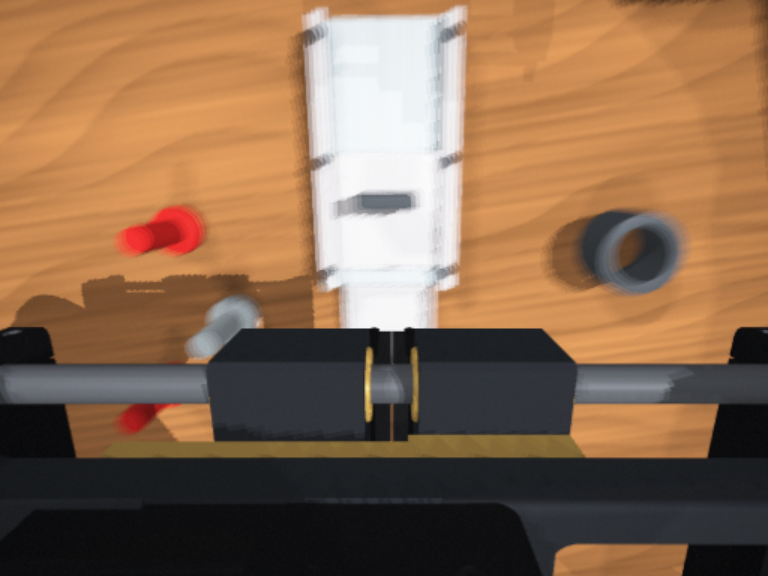

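The shot is motion-blurred, because the arm was still settling. Retaking it.

```bash
python3 w.py w3
```

```text
(no output)
```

View pics/w3.png

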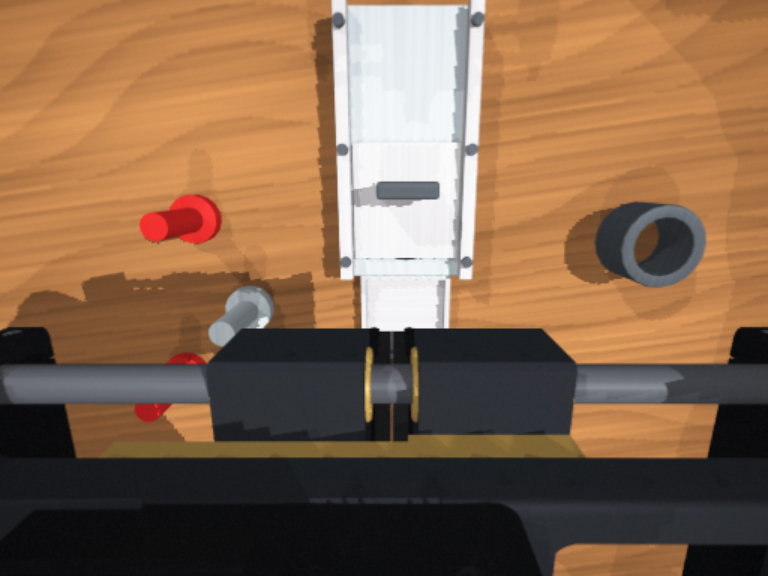

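Sharp now: rail corners at (331,0), (485,-1), (472,279) and (340,280), tab top at (407,190), marker foot at (249,308) and stem top at about (222,331).

```bash
python3 - <<'E'
import pickle
from h import *
c=pickle.load(open("w3.pkl","rb"))
f=lambda p,z:wrist(c,np.array(p)/1.5,z)
w=f([(331,-1),(485,-2),(472,279),(340,280)],32);a=(w[0]+w[1]-w[2]-w[3])/2
y=np.arctan2(a[1],a[0]);print(w.round(0).tolist(),w.mean(0),y,np.hypot(*a[:2]))
b=f([(339,20),(477,19),(466,263),(346,263)],32);print(b.round(0).tolist(),b.mean(0))
print("tab",f([(407,182),(407,190),(407,198)],64.5).round(1), c["s"]["eef_pos"],c["s"]["tool_rot"])
print("mk",f([(249,308)],12),f([(221,331)],70))
e=np.array([np.cos(y),np.sin(y),0]);print("trayctr",w.mean(0)-138*e)
E
```

```text
[[723.0, 238.0, 32.0], [709.0, 133.0, 32.0], [512.0, 160.0, 32.0], [526.0, 266.0, 32.0]] [617.77389715 199.26548954  32.        ] -0.1385932501462238 198.55531706180497
[[710.0, 235.0, 32.0], [697.0, 140.0, 32.0], [526.0, 164.0, 32.0], [540.0, 259.0, 32.0]] [618.18580839 199.18064453  32.        ]
tab [[595.4 203.   64.5]
 [590.1 203.7  64.5]
 [584.7 204.4  64.5]] [529.93160337 221.5276632  201.29862898] [-3.13573613e+00  7.71298183e-04 -1.40078749e-01]
mk [[508.31081869 352.44839663  12.        ]] [[508.57489202 353.87182231  70.        ]]
trayctr [481.09713518 218.33018828  32.        ]
```

Request:
drive_tool(moves=[0,0.05,0.2,0,0,0,-1,0,0,0.2,0,0,0,-1,0,0,0.2,0,0,0,-1,0,0,0.2,0,0,0,-1,0,0,0,0,0,0,-1,0,0,0,0,0,0,-1,0.05,0,0,0,0,0,-1,0.05,0,0,0,0,0,-1])

```text
time: 9.85
eef_pos: [555.4, 196.3, 43.1]
tool_rot: [-3.14, -0.004, -0.151]
force: [0.4, -0.5, 0.2]
grip_width: 0.1
grasp_force: 0.0
```

Request:
drive_tool(moves=[0.03,0,0,0,0,0,-1,0.03,0,0,0,0,0,-1,0.03,0,0,0,0,0,-1,0.03,0,0,0,0,0,-1,0.03,0,0,0,0,0,-1,0.03,0,0,0,0,0,-1,0.03,0,0,0,0,0,-1,0,0,0,0,0,0,-1])

```text
time: 10.65
eef_pos: [595.4, 189.4, 40.4]
tool_rot: [-3.141, -0.001, -0.152]
force: [-0.6, -0.6, 0.0]
grip_width: 0.3
grasp_force: 0.0
```

Request:
drive_tool(moves=[-0.03,0,0,0,0,0,-1,0,-0.03,0,0,0,0,-1,0,-0.03,0,0,0,0,-1,0.03,0,0,0,0,0,-1,0.01,0,0,0,0,0,-1,0.01,0,0,0,0,0,-1,0,0,0,0,0,0,-1,0,0,0,0,0,0,-1])

```text
time: 11.45
eef_pos: [600.3, 200.6, 40.4]
tool_rot: [3.141, -0.0, -0.151]
force: [-1.2, 1.4, 0.4]
grip_width: 0.7
grasp_force: 0.6
```

Request:
drive_tool(moves=[0.006,0,0,0,0,0,-1,0.006,0,0,0,0,0,-1,0.006,0,0,0,0,0,-1,0.006,0,0,0,0,0,-1,0,0,0,0,0,0,-1,0,0,0,0,0,0,-1,0,0,0,0,0,0,-1,0,0,0,0,0,0,-1])

```text
time: 12.25
eef_pos: [605.1, 200.0, 40.5]
tool_rot: [3.141, -0.0, -0.151]
force: [-1.3, 0.9, -1.1]
grip_width: 0.6
grasp_force: 0.7
```

Request:
drive_tool(moves=[0.005,0,0,0,0,0,-1,0.005,0,0,0,0,0,-1,0.005,0,0,0,0,0,-1,0,0,0,0,0,0,-1,0,0,0,0,0,0,-1,0,0,0,0,0,0,-1,0,0,0,0,0,0,-1,0,0,0,0,0,0,-1])

```text
time: 13.05
eef_pos: [607.0, 199.7, 40.5]
tool_rot: [3.141, 0.002, -0.151]
force: [-7.5, -0.7, 3.7]
grip_width: 0.7
grasp_force: 3.8
```

The left gate binds at about 46 mm. Now to the marker, with the fingers part open.

Request:
drive_tool(moves=[-0.1,0,0,0,0,0,-1,0,0,-0.2,0,0,0,-1,0,0,-0.2,0,0,0,-1,0,0,-0.2,0,0,0,0.3,-0.126,-0.17,0,0,0,0,0.3,-0.126,-0.17,0,0,0,0,0.3,-0.126,-0.17,0,0,0,0,0.3,-0.126,-0.17,0,0,0,0,0.3])

```text
time: 13.85
eef_pos: [509.1, 353.6, 161.2]
tool_rot: [-3.14, -0.002, -0.152]
force: [0.7, 0.2, 0.1]
grip_width: 32.5
grasp_force: 0.0
```

Request:
drive_tool(moves=[0,0,0,0,0,0,0.3,0,0,0,0,0,0,0.3,0,0,0,0,0,0,0.3,0,0,0,0,0,0,0.3,0,0,0,0,0,0,0.3,0,0,0,0,0,0,0.3,0,0,0,0,0,0,0.3,0,0,0,0,0,0,0.3])

```text
time: 14.65
eef_pos: [509.1, 352.2, 160.5]
tool_rot: [3.142, -0.0, -0.151]
force: [0.9, 0.2, -0.1]
grip_width: 56.2
grasp_force: 0.0
```

```bash
python3 - <<'E'
from bench import viewer
from h import *
c=viewer.read_camera("top")
cv2.imwrite("pics/top2.png",cv2.resize(c["img"][100:270,60:380],None,fx=2.5,fy=2.5))
E
```

```text
(no output)
```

View pics/top2.png

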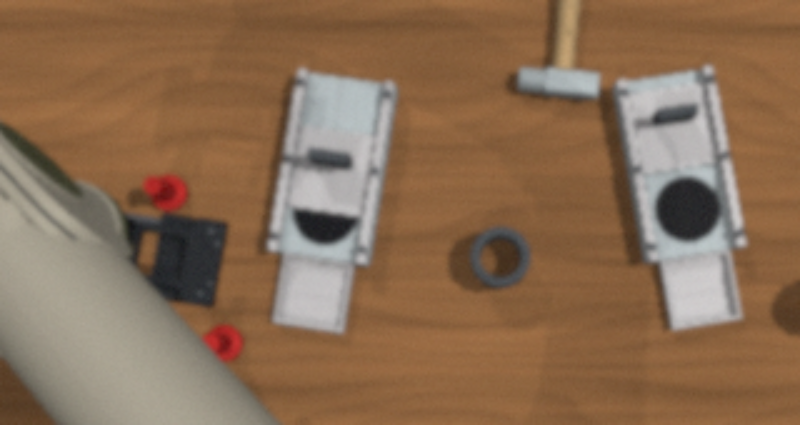

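The picture shows the right port (688,208) fully uncovered and the left port (325,225) half uncovered. The TCP is above the marker, so I'll descend and grip.

Request:
drive_tool(moves=[0,0,0.2,0,0,0,0.3,0,0,0.2,0,0,0,0.3,0,0,0.15,0,0,0,0.3,0,0,0.12,0,0,0,0.3,0,0,0,0,0,0,0.3,0,0,0,0,0,0,0.3,0,0,0,0,0,0,0.3,0,0,0,0,0,0,-1])

```text
time: 15.5
eef_pos: [509.9, 352.9, 28.2]
tool_rot: [-3.14, -0.002, -0.151]
force: [-0.0, -0.4, 0.8]
grip_width: 53.5
grasp_force: 0.0
```

Request:
drive_tool(moves=[0,0,0,0,0,0,-1,0,0,0,0,0,0,-1,0,0,0,0,0,0,-1,0,0,0,0,0,0,-1,0,0,0,0,0,0,-1,0,0,0,0,0,0,-1,0,0,0,0,0,0,-1,0,0,0,0,0,0,-1])

```text
time: 16.3
eef_pos: [509.0, 352.4, 26.5]
tool_rot: [3.142, -0.0, -0.151]
force: [-0.3, 0.1, 0.6]
grip_width: 18.9
grasp_force: 20.0
```

Request:
drive_tool(moves=[0,0,-0.1,0,0,0,-1,0,0,-0.17,0,0,0,-1,0,0,-0.18,0,0,0,-1,-0.009,0.171,0,0,0,0,-1,-0.009,0.171,0,0,0,0,-1,-0.009,0.171,0,0,0,0,-1,-0.009,0.171,0,0,0,0,-1,0,0,0,0,0,0,-1], grip_force=30)

```text
time: 17.1
eef_pos: [481.1, 212.7, 116.0]
tool_rot: [3.138, 0.0, -0.157]
force: [0.1, -0.4, -2.4]
grip_width: 18.7
grasp_force: 30.0
```

Request:
drive_tool(moves=[0,0,0,0,0,0,-1,0,0,0,0,0,0,-1,0,0,0,0,0,0,-1,0,0,0,0,0,0,-1,0,0,0,0,0,0,-1,0,0,0,0,0,0,-1,0,0,0,0,0,0,-1,0,0,0,0,0,0,-1])

```text
time: 17.9
eef_pos: [481.3, 218.2, 116.5]
tool_rot: [3.142, -0.0, -0.151]
force: [-0.5, -0.2, -1.5]
grip_width: 18.7
grasp_force: 30.0
```

```bash
python3 - <<'E'
from bench import viewer
from h import *
a=viewer.read_camera("scene")["img"];b=viewer.read_camera("top")["img"]
r=lambda i:cv2.resize(i,(400,400),interpolation=2)
cv2.imwrite("pics/p3.png",np.hstack([r(a[180:310,220:350]),r(b[150:270,120:240])]))
E
```

```text
(no output)
```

View pics/p3.png

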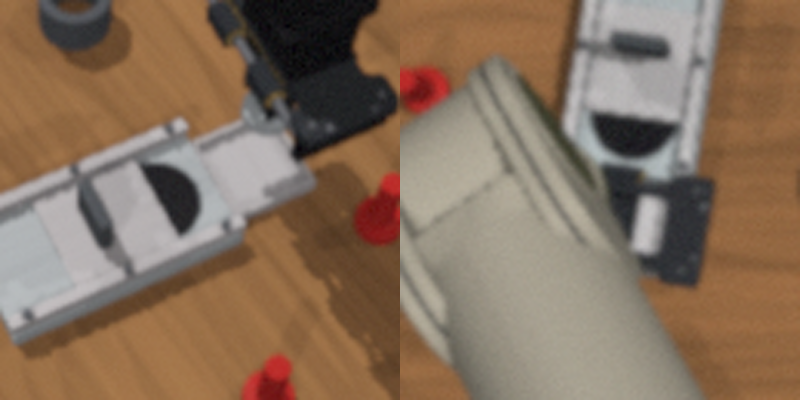

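The marker is held over the left tray. Lowering it.

Request:
drive_tool(moves=[0,0,0.15,0,0,0,-1,0,0,0.15,0,0,0,-1,0,0,0.07,0,0,0,-1,0,0,0.03,0,0,0,-1,0,0,0.015,0,0,0,-1,0,0,0,0,0,0,-1,0,0,0,0,0,0,-1,0,0,0,0,0,0,-1])

```text
time: 18.8
eef_pos: [481.9, 218.4, 34.4]
tool_rot: [-3.141, -0.001, -0.151]
force: [-1.1, 0.1, -1.7]
grip_width: 18.4
grasp_force: 30.0
```

Request:
drive_tool(moves=[0,0,0.005,0,0,0,-1,0,0,0.005,0,0,0,-1,0,0,0,0,0,0,-1,0,0,0,0,0,0,-1,0,0,0,0,0,0,-1,0,0,0,0,0,0,-1,0,0,0,0,0,0,-1,0,0,0,0,0,0,-1])

```text
time: 19.6
eef_pos: [481.3, 218.2, 31.5]
tool_rot: [3.142, -0.0, -0.151]
force: [0.9, 0.9, -2.7]
grip_width: 18.5
grasp_force: 30.0
```

Request:
drive_tool(moves=[0,0,0.004,0,0,0,-1,0,0,0.004,0,0,0,-1,0,0,0,0,0,0,-1,0,0,0,0,0,0,-1,0,0,0,0,0,0,-1,0,0,0,0,0,0,-1,0,0,0,0,0,0,-1,0,0,0,0,0,0,-1])

```text
time: 20.4
eef_pos: [481.5, 218.2, 30.5]
tool_rot: [3.141, -0.0, -0.151]
force: [-2.5, -1.6, 4.6]
grip_width: 18.6
grasp_force: 30.0
```

The force has turned upward, so the marker is on the floor. Release, then lift.

Request:
drive_tool(moves=[0,0,0,0,0,0,0.1,0,0,0,0,0,0,0.1,0,0,0,0,0,0,0.1,0,0,0,0,0,0,0.1,0,0,0,0,0,0,0.1,0,0,0,0,0,0,0.1,0,0,0,0,0,0,0.1,0,0,0,0,0,0,0.1])

```text
time: 21.2
eef_pos: [481.3, 218.2, 29.9]
tool_rot: [3.142, -0.0, -0.151]
force: [-0.6, 0.4, 0.0]
grip_width: 47.8
grasp_force: 0.0
```

Request:
drive_tool(moves=[0,0,-0.05,0,0,0,0.1,0,0,-0.15,0,0,0,0.1,0,0,-0.2,0,0,0,0.1,0,0,-0.2,0,0,0,0.1,0,0,-0.2,0,0,0,0.1,-0.1,-0.1,0,0,0,0,0.1,-0.2,0,0,0,0,0,0.1,-0.2,0,0,0,0,0,0.1])

```text
time: 22.0
eef_pos: [384.2, 253.8, 190.7]
tool_rot: [-3.141, -0.0, -0.151]
force: [-0.8, 0.8, -0.4]
grip_width: 48.2
grasp_force: 0.0
```

Request:
drive_tool(moves=[0,0.2,0,0,0,0,0.1,0,0.2,0,0,0,0,0.1,0,0.2,0,0,0,0,0.1,0,0.2,0,0,0,0,0.1,0,0.2,0,0,0,0,0.1,0,0,0,0,0,0,0.1,0,0,0,0,0,0,0.1,0,0,0,0,0,0,0.1])

```text
time: 22.8
eef_pos: [355.5, 56.2, 190.4]
tool_rot: [-3.141, -0.001, -0.15]
force: [-0.3, 0.8, -0.7]
grip_width: 47.8
grasp_force: 0.0
```

```bash
python3 - <<'E'
from bench import viewer
from h import *
a=viewer.read_camera("scene")["img"];c=viewer.read_camera("top");b=c["img"]
r=lambda i:cv2.resize(i,(400,400),interpolation=2)
cv2.imwrite("pics/p4.png",np.hstack([r(a[180:310,220:350]),r(b[150:270,120:240])]))
E
```

```text
(no output)
```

View pics/p4.png

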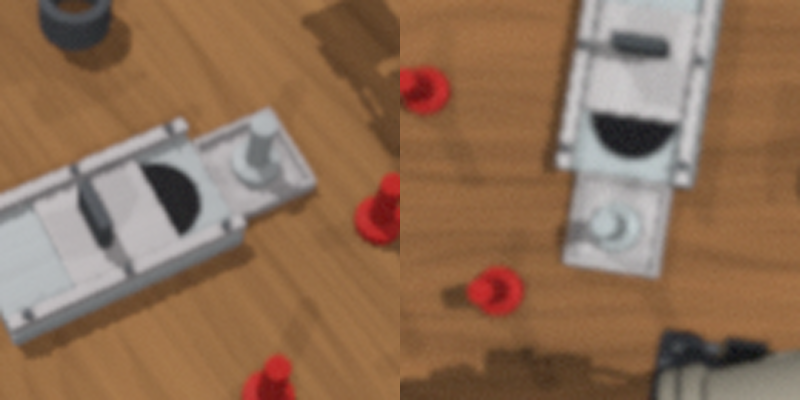

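The marker stands upright and centred in the left gate's tray, with its foot at (613,228) in the right panel. The blade is still half open and the gripper is clear.

```bash
python3 -c "
from bench import job
print(job.sign_off())"
```

```text
the job is handed in; nothing more can be done
None
```

The job is handed in at about 23 s on the robot's clock: the right gate is fully open, the left gate binds and sits where it stopped (about 46 mm), and the steel marker stands upright in the left gate's tray with the gripper clear; the sign-off returned no verdict.

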